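Put the rheometer's measuring heads away in their trays

TASK

Put the five measuring heads away by kind, standing upright on the floor of their trays: both plates in the blue tray, both bobs in the yellow tray and the vane in the red tray. Do not knock any of the heads over, and leave the glass beaker and the amber jar where they stand.

Things in the scene. Friction and masses are not known exactly. Their poses are not given: they have to be found in the camera images.
- plate_a: Plate measuring head: flat bright steel disc 54 mm in diameter and 7 mm thick at the bottom, about 130 g. Round black grip hub on top, 26 mm in diameter, from 72 to 96 mm above the underside, on a 12 mm shaft; 96 mm tall in all. Origin: centre of the underside, z up along the shaft. Loose, upright at the start.
- plate_b: A second plate measuring head, the same as plate_a. Round black grip hub on top, 26 mm in diameter, from 72 to 96 mm above the underside, on a 12 mm shaft; 96 mm tall in all. Origin: centre of the underside, z up along the shaft. Loose, upright at the start.
- bob_a: Bob measuring head: solid brass-coloured cylinder 38 mm in diameter and 46 mm tall at the bottom, about 150 g. Round black grip hub on top, 26 mm in diameter, from 72 to 96 mm above the underside, on a 12 mm shaft; 96 mm tall in all. Origin: centre of the underside, z up along the shaft. Loose, upright at the start.
- bob_b: A second bob measuring head, the same as bob_a. Round black grip hub on top, 26 mm in diameter, from 72 to 96 mm above the underside, on a 12 mm shaft; 96 mm tall in all. Origin: centre of the underside, z up along the shaft. Loose, upright at the start.
- vane: Vane measuring head: four thin dark upright blades in a cross, 46 mm across and 45 mm tall, at the bottom, about 110 g. Round black grip hub on top, 26 mm in diameter, from 72 to 96 mm above the underside, on a 12 mm shaft; 96 mm tall in all. Origin: centre of the underside, z up along the shaft. Loose, upright at the start.
- blue_tray: Blue open tray lying flat, fixed to the bench: 90 mm (its x) by 170 mm (its y) outside, 22 mm high, walls and floor 4 mm thick. Origin: centre of its underside; inner floor 4 mm above it. For the plates.
- yellow_tray: Yellow open tray lying flat, fixed to the bench: 90 mm (its x) by 170 mm (its y) outside, 22 mm high, walls and floor 4 mm thick. Origin: centre of its underside; inner floor 4 mm above it. For the bobs.
- red_tray: Red open tray lying flat, fixed to the bench: 90 mm (its x) by 170 mm (its y) outside, 22 mm high, walls and floor 4 mm thick. Origin: centre of its underside; inner floor 4 mm above it. For the vane.
- beaker: Clear glass beaker, bystander, 60 mm in diameter, 70 mm tall, loose. Origin: centre of its underside.
- jar: Amber glass sample jar with a white lid, bystander, 48 mm in diameter, 65 mm tall, loose. Origin: centre of its underside.

How it is judged (in metres and radians):
At the end, for the whole second after the job is handed in: Both plates stand in the blue tray, both bobs in the yellow and the vane in the red: each within the tray's walls, its underside within 4 mm of the tray's floor, upright within 0.1 rad and at rest. The beaker and the jar are upright and within 30 mm of where they started (x of plate_a in the frame of blue_tray between -0.041 and 0.041 m and y of plate_a in the frame of blue_tray between -0.081 and 0.081 m and z of each of plate_a, plate_b in the frame of blue_tray below 0.008 m and angle between each of plate_a, plate_b, bob_a, bob_b, vane's own z axis and vertical below 0.1 rad and linear speed of each of plate_a, plate_b, bob_a, bob_b, vane below 0.02 m/s and x of plate_b in the frame of blue_tray between -0.041 and 0.041 m and y of plate_b in the frame of blue_tray between -0.081 and 0.081 m and x of bob_a in the frame of yellow_tray between -0.041 and 0.041 m and y of bob_a in the frame of yellow_tray between -0.081 and 0.081 m and z of each of bob_a, bob_b in the frame of yellow_tray below 0.008 m and x of bob_b in the frame of yellow_tray between -0.041 and 0.041 m and y of bob_b in the frame of yellow_tray between -0.081 and 0.081 m and x of vane in the frame of red_tray between -0.041 and 0.041 m and y of vane in the frame of red_tray between -0.081 and 0.081 m and z of vane in the frame of red_tray below 0.008 m and distance of each of beaker, jar from where it was at the start of the episode below 0.03 m and angle between each of beaker, jar's own z axis and vertical below 0.2 rad); the robot touches nothing.
It fails at once if a measuring head is knocked over (tilts more than 0.7 rad) (angle between any of plate_a, plate_b, bob_a, bob_b, vane's own z axis and vertical above 0.7 rad).
It fails at once if the beaker or the jar is displaced by more than 30 mm or tipped (distance of any of beaker, jar from where it was at the start of the episode above 0.03 m or angle between any of beaker, jar's own z axis and vertical above 0.4 rad).
It also fails if it takes over 120 s, if anything falls off the work surface, if the arm or the gripper's body presses on something with over 40 N, if the wrist force passes 120 N, or if a joint passes its speed limit or range.

ROBOT

A 6-joint arm with a two-finger parallel gripper is mounted at the origin on the work surface. World frame = base frame: x ahead of the robot, y to its left, z up, the work surface at z = 0. Lengths are in m, angles in degrees, forces in N, time in s.
With the tool pointing down it reaches from about 0.3 to 0.75 m from the base axis. Payload 8.5 kg.
Tool frame: the origin (TCP) lies on the centre line of the jaws, within the pads' length; the fingertips stand 19 mm ahead of it and the grasp point (between the pads) is the TCP (env.tcp_to_tips is the z of the fingertips in the tool frame, in m); z points along the fingers, y is the line along which they close (so a half turn about z gives the same grasp; the last joint's range is limited). The gripper opens to 85 mm and grips with 20 to 120 N. Pads are 22 mm wide; open, the fingers measure 114 mm over their backs; the gripper's body (76 mm by 85 mm) begins 54 mm behind the grasp point. The pads swing forward as they close: fully open they stand 13 mm farther back than shut.
Start: joints at [-76.049, 21.807, 74.336, -0, 83.858, -12.336], TCP at [0.244, -0.493, 0.25] pointing down, gripper open.
Joint ranges: [-178.18, 178.18], [-50.72, 133.34], [12.68, 142.11], [-81.47, 261.47], [9.98, 163.14], [-165.26, 165.26]. Speed limits (degrees/s): [136.94, 136.94, 180, 180, 180, 180].

INTERFACE

Orientations are given as a 3x3 rotation matrix whose columns are the frame's x, y, z axes.
In Python, from rig import env gives the robot as it stands.
- The arm moves only by the tool servo_tool, never from a script. Its argument "steps" is a list of rows, each an object of numbers: "tx", "ty", "tz": the shift along the world's x, y, z in cm; "yaw": the turn about the world's z in degrees; "claw": the finger opening in cm, from 0 to 8.54. In form: [{"tx": .., "ty": .., "tz": .., "yaw": .., "claw": ..}, ...]. A call has 1 to 20 rows; each row shifts and turns the commanded pose from where the row before left it; what a row does not reach is not made up. A row lasts 1/10 s, in which the tool goes at most 50 mm and 8.59 degrees, less where a joint would pass 70% of its speed; a pose out of reach is approached as far as the arm can. A call with a gripper value outside its range is refused whole. The fingers move at their own pace and stop on an object; "newtons" is the grip in N (left out, the last holds). Time passes only in rows, so rows that do not move let the fingers close. It gives the time, the measured TCP pose, the force, the opening and the grip force at its end, in the units of the state.
- env.observe(): the state, without advancing time (a new reading comes with each control period).
- env.get_image(name): name is "side" or "top"; returns (picture, depth): 480x640x3 uint8, red, green, blue; 480x640 float32, m along the optical axis (not along the pixel's ray), 0 where there is no reading.
- env.camera_model(name): a dict with "fovy" (degrees; the focal length in pixels is half the picture's height over the tangent of half this angle, whatever the lens; pixels are square), "cx", "cy" (the principal point, pixels), "T" (4x4, takes a point from camera to world coordinates). Camera axes: x right, y down, z forward; pixel columns grow to the right and rows downward; lengths in m; the calibration is good to about 2 mm. A picture is of the moment at which its call begins. camera_model takes no time and is no camera call.
- env.close_job(): hands the job in; it is judged then, once.
The state is a dict: "time_s": time; "q": joint angles; "qvel": joint speeds; "joint_efforts": joint torques, N m; "position": TCP position; "tool_rot": TCP orientation; "ft_force": force on the tool from outside, world axes, zero at the start; "wrist_torque": the same for the moment, N m; "grip_width": finger opening in m; "gripper_force": force on a finger pad.
Only numpy, scipy, OpenCV 4.12 (cv2) and the standard library are available. Lean on these libraries where they do the work, as an engineer would, in place of code of your own. Each camera call takes 0.05 s, during which the arm holds its last target. There are 200 camera calls.

## Working session

There is one attempt and no reset: what is moved stays moved. The work goes in short steps, Python scripts to look and compute and a tool call to move; the robot and the scene stay as the last step left them, time stands still between calls to the robot, and variables do not carry over. Pictures are saved under pics/ and viewed, at most 14 in all, crops included, and the job is handed in when it is done.

Besides the shell and the picture viewer there is one more tool, called by a JSON object that holds its "api" and its "payload". servo_tool: Moves the arm, as the interface text tells. Its arguments: {"type":"object","properties":{"steps":{"type":"array"},"newtons":{"type":"number"}},"required":["steps"]}

```bash
mkdir -p pics; ls; python3 - <<'E'
from rig import env
import cv2,numpy as np
for n in("top","side"):
    im,d=env.get_image(n); cv2.imwrite(f"pics/{n}0.png",im[:,:,::-1]); np.savez(f"pics/{n}0.npz",im=im,d=d)
    m=env.camera_model(n); print(n,m["fovy"],m["cx"],m["cy"],np.round(m["T"],4).tolist(), (d>0).mean())
print(env.observe())
E
```

```text
pics
top 51.93796408813756 317.87628523895023 248.54838445687213 [[0.0179, -0.9982, 0.0568, 0.4354], [-0.9996, -0.0191, -0.0221, 0.0195], [0.0232, -0.0563, -0.9981, 1.1631], [0.0, 0.0, 0.0, 1.0]] 0.995908203125
side 51.60015140809772 318.6285637767958 234.9345279377311 [[-0.9161, -0.211, 0.3409, 0.181], [-0.4003, 0.5283, -0.7487, 0.6668], [-0.0221, -0.8224, -0.5685, 0.5477], [0.0, 0.0, 0.0, 1.0]] 0.9960514322916667
{'time_s': 0.1, 'q': array([-7.60480650e+01,  2.18375879e+01,  7.43770204e+01, -9.47841457e-04,
        8.38581560e+01, -1.23376491e+01]), 'qvel': array([ 0.04875701, -0.03226647, -0.01032074, -0.07120321,  0.01022834,
       -0.10296915]), 'joint_efforts': array([ 4.45712067e-03, -4.49220264e+01, -2.31658101e+01, -1.49605771e-04,
        3.57445671e-03,  1.17728300e-05]), 'position': array([ 0.24352258, -0.49290052,  0.24978917]), 'tool_rot': array([[ 8.96566215e-01,  4.42909604e-01, -3.22163782e-04],
       [ 4.42909648e-01, -8.96565410e-01,  1.22854329e-03],
       [ 2.55292719e-04, -1.24415985e-03, -9.99999193e-01]]), 'ft_force': array([-0.56164093,  0.01072104,  0.08294967]), 'wrist_torque': array([-0.02973423,  0.04189485, -0.01711049]), 'gripper_force': 0.0, 'grip_width': 0.08531976049775643}
```

View pics/top0.png

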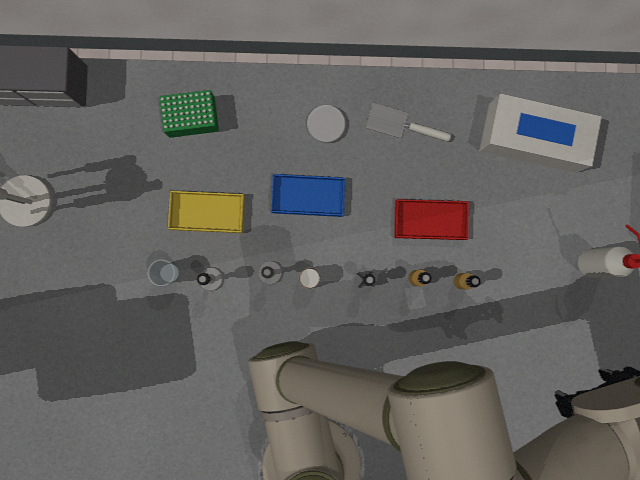

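View pics/side0.png

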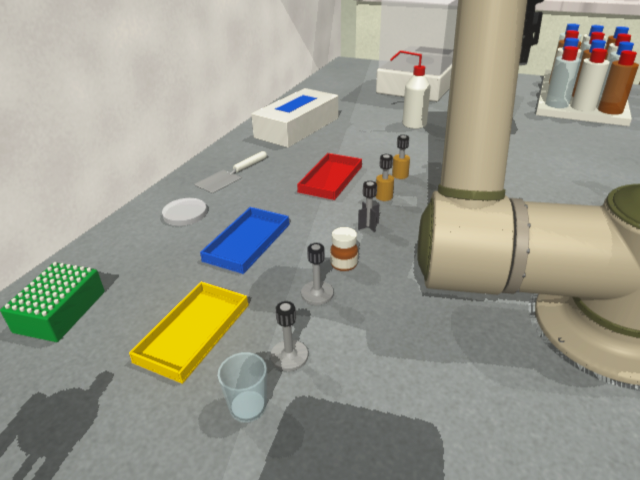

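The top view shows, from left to right: beaker (163,271), plate hubs (204,279) and (267,271), jar (310,278), vane (369,280), and bob hubs (425,278) and (474,281). The yellow tray is at (206,211), blue at (308,195) and red at (432,219). The side view agrees. Next I measure these.

```bash
cat > h.py <<'E'
import cv2,numpy as np
from rig import env
def ray(m,u,v,z):
    f=240/np.tan(np.radians(m["fovy"]/2)); T=m["T"]
    r=T[:3,:3]@np.stack([(u-m["cx"])/f,(v-m["cy"])/f,np.ones_like(u,float)]); o=T[:3,3]
    return o[:,None]+r*((z-o[2])/r[2])
def cloud(m,d):
    v,u=np.mgrid[:480,:640]; f=240/np.tan(np.radians(m["fovy"]/2))
    c=np.stack([(u-m["cx"])/f*d,(v-m["cy"])/f*d,d],-1)
    return c@m["T"][:3,:3].T+m["T"][:3,3]
def hubs(m,d,zl=.082,zh=.106,roi=(235,300,140,500)):
    P=cloud(m,d); M=((P[...,2]>zl)&(P[...,2]<zh)).astype(np.uint8)
    K=np.zeros_like(M);a,b,c,e=roi;K[a:b,c:e]=M[a:b,c:e]
    n,L,S,C=cv2.connectedComponentsWithStats(K)
    for i in range(1,n):
        if S[i,4]>20:
            q=P[L==i]; print("hub",C[i].round(1),S[i,4],np.median(q,0).round(4),(q.max(0)-q.min(0)).round(3))
E
python3 - <<'E'
from h import *
Z=np.load("pics/top0.npz");im,d=Z["im"],Z["d"];m=env.camera_model("top")
P=cloud(m,d)
print("floor z",np.median(P[300:320,150:190,2]),np.median(P[250:260,330:350,2]))
hubs(m,d)
print("jar/beaker");hubs(m,d,.05,.08)
H=cv2.cvtColor(im,cv2.COLOR_RGB2HSV)
for n,lo,hi in(("yellow",22,35),("blue",105,125),("red",-1,6)):
    M=((H[...,0]>=max(lo,0))&(H[...,0]<=hi)&(H[...,1]>150)&(H[...,2]>60)).astype(np.uint8)
    M[:165]=0;M[250:]=0;M[:,500:]=0
    c=max(cv2.findContours(M,0,2)[0],key=cv2.contourArea);r=cv2.minAreaRect(c)
    b=cv2.boxPoints(r);w=ray(m,b[:,0],b[:,1],.022).T
    print(n,r,"centre",w.mean(0).round(4),"sides",np.linalg.norm(w-np.roll(w,1,0),axis=1).round(3),"corners",w[:,:2].round(3).tolist())
E
```

```text
floor z -0.00010565586209565492 -0.00015218361529545366
hub [266.4 271.8] 116 [0.4434 0.1066 0.0959] [0.024 0.024 0.012]
hub [202.4 278.6] 131 [0.426  0.2432 0.0957] [0.024 0.027 0.019]
hub [424.2 277.4] 125 [ 0.4384 -0.2361  0.0956] [0.024 0.024 0.017]
hub [368.4 279.4] 122 [ 0.4319 -0.1144  0.0954] [0.024 0.025 0.017]
hub [473.  280.9] 132 [ 0.4319 -0.3435  0.0954] [0.026 0.026 0.018]
jar/beaker
hub [159.5 272.1] 234 [0.4389 0.3513 0.0669] [0.057 0.06  0.025]
hub [308.9 277.9] 289 [0.432  0.0138 0.0646] [0.04  0.04  0.012]
yellow ((205.7613067626953, 211.51246643066406), (74.24920654296875, 39.09855270385742), 2.726310968399048) centre [0.5814 0.2555 0.022 ] sides [0.171 0.091 0.172 0.091] corners [[0.538, 0.342], [0.629, 0.341], [0.625, 0.169], [0.533, 0.171]]
blue ((307.6878662109375, 194.93093872070312), (72.32095336914062, 39.1037712097168), 3.012787342071533) centre [0.6253 0.0201 0.022 ] sides [0.168 0.092 0.169 0.092] corners [[0.582, 0.106], [0.674, 0.103], [0.669, -0.066], [0.577, -0.063]]
red ((431.1341552734375, 219.2073211669922), (72.99561309814453, 38.699859619140625), 1.7899105548858643) centre [ 0.5743 -0.2698  0.022 ] sides [0.171 0.091 0.172 0.091] corners [[0.53, -0.183], [0.621, -0.185], [0.619, -0.357], [0.528, -0.354]]
```

All five hubs lie at z≈0.096, the tray outlines measure 0.17×0.09, and everything is within reach. The hubs are round, so I keep the current yaw. First is bob 2 at (0.432,-0.3435).

{"api": "servo_tool", "payload": {"steps": [{"tx": 3, "ty": 2.5, "claw": 7}, {"tx": 3, "ty": 2.5}, {"tx": 3, "ty": 2.5}, {"tx": 3, "ty": 2.5}, {"tx": 3, "ty": 2.5}, {"tx": 3, "ty": 2.5}, {"tx": 0.85}, {"tz": -3}, {"tz": -3}, {"tz": -3}, {"tz": -2}, {}, {}, {}], "newtons": 40}}

```text
invalid input at $.steps[0]: expected keys tx, ty, tz, yaw, claw
```

{"api": "servo_tool", "payload": {"steps": [{"tx": 3, "ty": 2.5, "tz": 0, "yaw": 0, "claw": 7}, {"tx": 3, "ty": 2.5, "tz": 0, "yaw": 0, "claw": 7}, {"tx": 3, "ty": 2.5, "tz": 0, "yaw": 0, "claw": 7}, {"tx": 3, "ty": 2.5, "tz": 0, "yaw": 0, "claw": 7}, {"tx": 3, "ty": 2.5, "tz": 0, "yaw": 0, "claw": 7}, {"tx": 3, "ty": 2.5, "tz": 0, "yaw": 0, "claw": 7}, {"tx": 0.85, "ty": 0, "tz": 0, "yaw": 0, "claw": 7}, {"tx": 0, "ty": 0, "tz": -3, "yaw": 0, "claw": 7}, {"tx": 0, "ty": 0, "tz": -3, "yaw": 0, "claw": 7}, {"tx": 0, "ty": 0, "tz": -3, "yaw": 0, "claw": 7}, {"tx": 0, "ty": 0, "tz": -2, "yaw": 0, "claw": 7}, {"tx": 0, "ty": 0, "tz": 0, "yaw": 0, "claw": 7}, {"tx": 0, "ty": 0, "tz": 0, "yaw": 0, "claw": 7}, {"tx": 0, "ty": 0, "tz": 0, "yaw": 0, "claw": 7}], "newtons": 40}}

```text
time_s: 1.5
position: [0.4323, -0.3438, 0.1416]
tool_rot: [[0.897, 0.443, 0.001], [0.443, -0.897, -0.002], [0.0, 0.002, -1.0]]
ft_force: [0.7, 0.1, -0.0]
grip_width: 0.07
gripper_force: 0.0
```

```bash
python3 - <<'E'
from h import *
im,d=env.get_image("side")
a=cv2.resize(im[110:230,330:450,::-1],None,fx=4,fy=4)
im2,d2=env.get_image("top")
b=cv2.resize(im2[220:340,420:540,::-1],None,fx=4,fy=4)
cv2.imwrite("pics/c1.png",cv2.resize(np.hstack([a,b]),(800,400)))
print(env.observe()["position"])
E
```

```text
[ 0.43229905 -0.34356948  0.14149823]
```

View pics/c1.png

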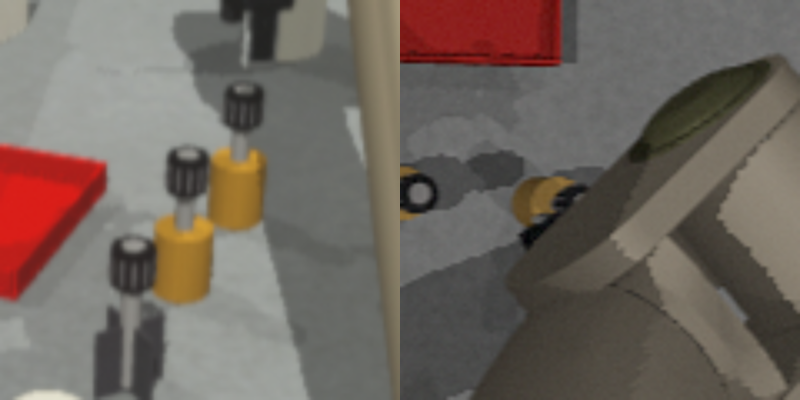

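```bash
python3 - <<'E'
from h import *
for n in("side","top"):
    im,d=env.get_image(n); P=cloud(env.camera_model(n),d)
    M=(P[...,2]>.112)&(P[...,2]<.15)&(abs(P[...,0]-.432)<.08)&(abs(P[...,1]+.3435)<.08)
    k,L,S,C=cv2.connectedComponentsWithStats(M.astype(np.uint8))
    for i in range(1,k):
        if S[i,4]>8:
            q=P[L==i];t=(q[:,:2]-[.4323,-.3436])
            print(n,S[i],"along",np.percentile(t@[.443,-.897],[2,50,98]).round(4),"across",np.percentile(t@[.897,.443],[2,50,98]).round(4),"z",q[:,2].min().round(4))
E
```

```text
side [396 108   7   9  51] along [0.0308 0.0358 0.0395] across [-0.0037  0.003   0.0103] z 0.1329
side [402 122  11   8  78] along [-0.0508 -0.043  -0.0363] across [-0.0106  0.0012  0.0105] z 0.1319
top [459 284   4   4  11] along [-0.0467 -0.0437 -0.039 ] across [0.0075 0.0093 0.0117] z 0.1341
```

Fingers straddle the hub symmetrically. Descend, close and lift.

{"api": "servo_tool", "payload": {"steps": [{"tx": 0, "ty": 0, "tz": -2, "yaw": 0, "claw": 7}, {"tx": 0, "ty": 0, "tz": -2, "yaw": 0, "claw": 7}, {"tx": 0, "ty": 0, "tz": -1.5, "yaw": 0, "claw": 7}, {"tx": 0, "ty": 0, "tz": 0, "yaw": 0, "claw": 7}, {"tx": 0, "ty": 0, "tz": 0, "yaw": 0, "claw": 4}, {"tx": 0, "ty": 0, "tz": 0, "yaw": 0, "claw": 3}, {"tx": 0, "ty": 0, "tz": 0, "yaw": 0, "claw": 2}, {"tx": 0, "ty": 0, "tz": 0, "yaw": 0, "claw": 2}, {"tx": 0, "ty": 0, "tz": 0, "yaw": 0, "claw": 2}, {"tx": 0, "ty": 0, "tz": 0, "yaw": 0, "claw": 2}, {"tx": 0, "ty": 0, "tz": 0, "yaw": 0, "claw": 2}, {"tx": 0, "ty": 0, "tz": 0, "yaw": 0, "claw": 2}], "newtons": 40}}

```text
time_s: 2.9
position: [0.4325, -0.3436, 0.0862]
tool_rot: [[0.897, 0.443, 0.001], [0.443, -0.897, -0.002], [0.0, 0.002, -1.0]]
ft_force: [1.4, -1.0, 5.7]
grip_width: 0.0248
gripper_force: 39.5
```

{"api": "servo_tool", "payload": {"steps": [{"tx": 0, "ty": 0, "tz": 2, "yaw": 0, "claw": 2}, {"tx": 0, "ty": 0, "tz": 3, "yaw": 0, "claw": 2}, {"tx": 0, "ty": 0, "tz": 3, "yaw": 0, "claw": 2}, {"tx": 0, "ty": 0, "tz": 4, "yaw": 0, "claw": 2}, {"tx": 1, "ty": 2, "tz": 0, "yaw": 0, "claw": 2}, {"tx": 1, "ty": 4, "tz": 0, "yaw": 0, "claw": 2}, {"tx": 1, "ty": 5, "tz": 0, "yaw": 0, "claw": 2}, {"tx": 1, "ty": 5, "tz": 0, "yaw": 0, "claw": 2}, {"tx": 1, "ty": 5, "tz": 0, "yaw": 0, "claw": 2}, {"tx": 1, "ty": 5, "tz": 0, "yaw": 0, "claw": 2}, {"tx": 1, "ty": 5, "tz": 0, "yaw": 0, "claw": 2}, {"tx": 1, "ty": 5, "tz": 0, "yaw": 0, "claw": 2}, {"tx": 1, "ty": 5, "tz": 0, "yaw": 0, "claw": 2}, {"tx": 1, "ty": 5, "tz": 0, "yaw": 0, "claw": 2}, {"tx": 1, "ty": 5, "tz": 0, "yaw": 0, "claw": 2}, {"tx": 1, "ty": 5, "tz": 0, "yaw": 0, "claw": 2}, {"tx": 1, "ty": 4, "tz": 0, "yaw": 0, "claw": 2}, {"tx": 1, "ty": 3, "tz": 0, "yaw": 0, "claw": 2}, {"tx": 0.9, "ty": 0.9, "tz": 0, "yaw": 0, "claw": 2}, {"tx": 0, "ty": 0, "tz": 0, "yaw": 0, "claw": 2}]}}

```text
time_s: 4.9
position: [0.5791, 0.2875, 0.2041]
tool_rot: [[0.896, 0.444, -0.002], [0.444, -0.896, -0.0], [-0.002, -0.0, -1.0]]
ft_force: [-0.8, -0.9, -2.2]
grip_width: 0.0251
gripper_force: 39.7
```

{"api": "servo_tool", "payload": {"steps": [{"tx": 0, "ty": 0, "tz": 0, "yaw": 0, "claw": 2}, {"tx": 0, "ty": 0, "tz": 0, "yaw": 0, "claw": 2}, {"tx": 0, "ty": 0, "tz": 0, "yaw": 0, "claw": 2}]}}

```text
time_s: 5.2
position: [0.5789, 0.2854, 0.2055]
tool_rot: [[0.897, 0.442, -0.0], [0.442, -0.897, -0.0], [-0.0, 0.0, -1.0]]
ft_force: [-0.4, 0.1, -0.3]
grip_width: 0.0249
gripper_force: 39.7
```

```bash
python3 - <<'E'
from h import *
ims=[env.get_image(n)[0][:,:,::-1] for n in("side","top")]
cv2.imwrite("pics/c2.png",cv2.resize(np.hstack(ims),(800,300)))
E
```

```text
(no output)
```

View pics/c2.png

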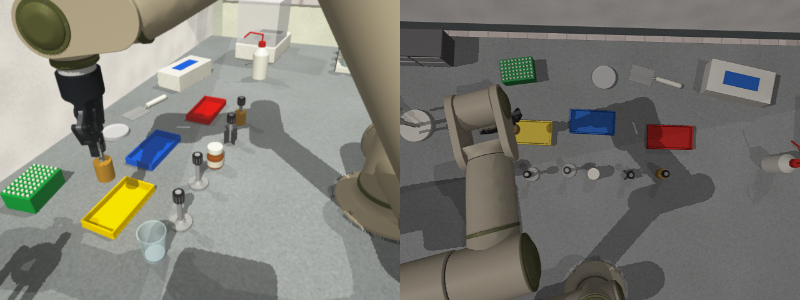

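The bob hangs upright at about (103,170) in the side half, above the yellow tray. The move stopped about 1 cm short in y, so I correct and lower it.

{"api": "servo_tool", "payload": {"steps": [{"tx": 0.25, "ty": 1.0, "tz": 0, "yaw": 0, "claw": 2}, {"tx": 0, "ty": 0, "tz": -3, "yaw": 0, "claw": 2}, {"tx": 0, "ty": 0, "tz": -3, "yaw": 0, "claw": 2}, {"tx": 0, "ty": 0, "tz": -3, "yaw": 0, "claw": 2}, {"tx": 0, "ty": 0, "tz": -1, "yaw": 0, "claw": 2}, {"tx": 0, "ty": 0, "tz": -1, "yaw": 0, "claw": 2}, {"tx": 0, "ty": 0, "tz": -0.3, "yaw": 0, "claw": 2}, {"tx": 0, "ty": 0, "tz": 0, "yaw": 0, "claw": 2}, {"tx": 0, "ty": 0, "tz": 0, "yaw": 0, "claw": 2}, {"tx": 0, "ty": 0, "tz": 0, "yaw": 0, "claw": 2}]}}

```text
time_s: 6.3
position: [0.582, 0.2963, 0.0933]
tool_rot: [[0.897, 0.443, 0.002], [0.443, -0.897, 0.001], [0.002, 0.0, -1.0]]
ft_force: [-0.9, -0.5, -2.0]
grip_width: 0.0249
gripper_force: 39.7
```

{"api": "servo_tool", "payload": {"steps": [{"tx": 0, "ty": 0, "tz": -0.25, "yaw": 0, "claw": 2}, {"tx": 0, "ty": 0, "tz": 0, "yaw": 0, "claw": 2}, {"tx": 0, "ty": 0, "tz": 0, "yaw": 0, "claw": 2}, {"tx": 0, "ty": 0, "tz": 0, "yaw": 0, "claw": 2}]}}

```text
time_s: 6.7
position: [0.5819, 0.2962, 0.0903]
tool_rot: [[0.897, 0.443, 0.001], [0.443, -0.897, 0.0], [0.001, 0.0, -1.0]]
ft_force: [0.2, -0.5, 2.8]
grip_width: 0.0249
gripper_force: 39.9
```

{"api": "servo_tool", "payload": {"steps": [{"tx": 0, "ty": 0, "tz": 0, "yaw": 0, "claw": 3}, {"tx": 0, "ty": 0, "tz": 0, "yaw": 0, "claw": 4}, {"tx": 0, "ty": 0, "tz": 0, "yaw": 0, "claw": 5}, {"tx": 0, "ty": 0, "tz": 0, "yaw": 0, "claw": 5}, {"tx": 0, "ty": 0, "tz": 0, "yaw": 0, "claw": 5}, {"tx": 0, "ty": 0, "tz": 3, "yaw": 0, "claw": 5}, {"tx": 0, "ty": 0, "tz": 3, "yaw": 0, "claw": 5}, {"tx": 0, "ty": 0, "tz": 3, "yaw": 0, "claw": 5}, {"tx": 0, "ty": 0, "tz": 3, "yaw": 0, "claw": 5}]}}

```text
time_s: 7.6
position: [0.5815, 0.2961, 0.2111]
tool_rot: [[0.897, 0.443, -0.0], [0.443, -0.897, -0.0], [-0.0, -0.0, -1.0]]
ft_force: [0.5, -0.0, 0.2]
grip_width: 0.0502
gripper_force: 0.0
```

Contact with the floor, and the bob is released. Now bob 1.

{"api": "servo_tool", "payload": {"steps": [{"tx": -1.1, "ty": -4.4, "tz": 0, "yaw": 0, "claw": 7}, {"tx": -1.1, "ty": -4.4, "tz": 0, "yaw": 0, "claw": 7}, {"tx": -1.1, "ty": -4.4, "tz": 0, "yaw": 0, "claw": 7}, {"tx": -1.1, "ty": -4.4, "tz": 0, "yaw": 0, "claw": 7}, {"tx": -1.1, "ty": -4.4, "tz": 0, "yaw": 0, "claw": 7}, {"tx": -1.1, "ty": -4.4, "tz": 0, "yaw": 0, "claw": 7}, {"tx": -1.1, "ty": -4.4, "tz": 0, "yaw": 0, "claw": 7}, {"tx": -1.1, "ty": -4.4, "tz": 0, "yaw": 0, "claw": 7}, {"tx": -1.1, "ty": -4.4, "tz": 0, "yaw": 0, "claw": 7}, {"tx": -1.1, "ty": -4.4, "tz": 0, "yaw": 0, "claw": 7}, {"tx": -1.1, "ty": -4.4, "tz": 0, "yaw": 0, "claw": 7}, {"tx": -1.1, "ty": -4.4, "tz": 0, "yaw": 0, "claw": 7}, {"tx": -1.1, "ty": -0.4, "tz": 0, "yaw": 0, "claw": 7}, {"tx": 0, "ty": 0, "tz": -3, "yaw": 0, "claw": 7}, {"tx": 0, "ty": 0, "tz": -3, "yaw": 0, "claw": 7}, {"tx": 0, "ty": 0, "tz": -1, "yaw": 0, "claw": 7}, {"tx": 0, "ty": 0, "tz": 0, "yaw": 0, "claw": 7}, {"tx": 0, "ty": 0, "tz": 0, "yaw": 0, "claw": 7}, {"tx": 0, "ty": 0, "tz": 0, "yaw": 0, "claw": 7}]}}

```text
time_s: 9.5
position: [0.4392, -0.2361, 0.1411]
tool_rot: [[0.896, 0.443, 0.002], [0.443, -0.896, -0.002], [0.001, 0.002, -1.0]]
ft_force: [1.1, 0.8, 1.1]
grip_width: 0.0702
gripper_force: 0.0
```

```bash
python3 - <<'E'
from h import *
print(env.observe()["position"])
im,d=env.get_image("top");hubs(env.camera_model("top"),d,.075,.112,(190,300,140,450))
E
```

```text
[ 0.43920402 -0.23606166  0.14111088]
hub [181.5 207.2] 143 [0.58   0.2921 0.0993] [0.026 0.026 0.028]
hub [266.5 271.7] 118 [0.4434 0.106  0.096 ] [0.024 0.024 0.026]
hub [202.7 278.6] 139 [0.426  0.2423 0.0954] [0.024 0.026 0.027]
hub [368.2 279.4] 127 [ 0.4319 -0.1142  0.0952] [0.024 0.025 0.025]
```

{"api": "servo_tool", "payload": {"steps": [{"tx": 0, "ty": 0, "tz": -2, "yaw": 0, "claw": 7}, {"tx": 0, "ty": 0, "tz": -2, "yaw": 0, "claw": 7}, {"tx": 0, "ty": 0, "tz": -1.5, "yaw": 0, "claw": 7}, {"tx": 0, "ty": 0, "tz": 0, "yaw": 0, "claw": 7}, {"tx": 0, "ty": 0, "tz": 0, "yaw": 0, "claw": 4}, {"tx": 0, "ty": 0, "tz": 0, "yaw": 0, "claw": 3}, {"tx": 0, "ty": 0, "tz": 0, "yaw": 0, "claw": 2}, {"tx": 0, "ty": 0, "tz": 0, "yaw": 0, "claw": 2}, {"tx": 0, "ty": 0, "tz": 0, "yaw": 0, "claw": 2}, {"tx": 0, "ty": 0, "tz": 0, "yaw": 0, "claw": 2}, {"tx": 0, "ty": 0, "tz": 0, "yaw": 0, "claw": 2}, {"tx": 0, "ty": 0, "tz": 0, "yaw": 0, "claw": 2}]}}

```text
time_s: 10.75
position: [0.4392, -0.2364, 0.0857]
tool_rot: [[0.897, 0.443, 0.002], [0.443, -0.897, -0.002], [0.001, 0.002, -1.0]]
ft_force: [0.4, -1.2, 6.9]
grip_width: 0.025
gripper_force: 39.5
```

{"api": "servo_tool", "payload": {"steps": [{"tx": 0, "ty": 0, "tz": 2, "yaw": 0, "claw": 2}, {"tx": 0, "ty": 0, "tz": 3, "yaw": 0, "claw": 2}, {"tx": 0, "ty": 0, "tz": 3, "yaw": 0, "claw": 2}, {"tx": 0, "ty": 0, "tz": 4, "yaw": 0, "claw": 2}, {"tx": 1.3, "ty": 4.1, "tz": 0, "yaw": 0, "claw": 2}, {"tx": 1.3, "ty": 4.1, "tz": 0, "yaw": 0, "claw": 2}, {"tx": 1.3, "ty": 4.1, "tz": 0, "yaw": 0, "claw": 2}, {"tx": 1.3, "ty": 4.1, "tz": 0, "yaw": 0, "claw": 2}, {"tx": 1.3, "ty": 4.1, "tz": 0, "yaw": 0, "claw": 2}, {"tx": 1.3, "ty": 4.1, "tz": 0, "yaw": 0, "claw": 2}, {"tx": 1.3, "ty": 4.1, "tz": 0, "yaw": 0, "claw": 2}, {"tx": 1.3, "ty": 4.1, "tz": 0, "yaw": 0, "claw": 2}, {"tx": 1.3, "ty": 4.1, "tz": 0, "yaw": 0, "claw": 2}, {"tx": 1.3, "ty": 4.1, "tz": 0, "yaw": 0, "claw": 2}, {"tx": 1.3, "ty": 3, "tz": 0, "yaw": 0, "claw": 2}, {"tx": 0, "ty": 1.4, "tz": 0, "yaw": 0, "claw": 2}, {"tx": 0, "ty": 0, "tz": 0, "yaw": 0, "claw": 2}, {"tx": 0, "ty": 0, "tz": 0, "yaw": 0, "claw": 2}, {"tx": 0, "ty": 0, "tz": 0, "yaw": 0, "claw": 2}, {"tx": 0, "ty": 0, "tz": 0, "yaw": 0, "claw": 2}]}}

```text
time_s: 12.75
position: [0.5816, 0.217, 0.2051]
tool_rot: [[0.897, 0.442, 0.0], [0.442, -0.897, -0.0], [0.0, 0.0, -1.0]]
ft_force: [0.1, -0.5, -1.0]
grip_width: 0.0248
gripper_force: 39.7
```

{"api": "servo_tool", "payload": {"steps": [{"tx": 0, "ty": 0, "tz": -3, "yaw": 0, "claw": 2}, {"tx": 0, "ty": 0, "tz": -3, "yaw": 0, "claw": 2}, {"tx": 0, "ty": 0, "tz": -3, "yaw": 0, "claw": 2}, {"tx": 0, "ty": 0, "tz": -1, "yaw": 0, "claw": 2}, {"tx": 0, "ty": 0, "tz": -1, "yaw": 0, "claw": 2}, {"tx": 0, "ty": 0, "tz": -0.4, "yaw": 0, "claw": 2}, {"tx": 0, "ty": 0, "tz": -0.1, "yaw": 0, "claw": 2}, {"tx": 0, "ty": 0, "tz": 0, "yaw": 0, "claw": 2}, {"tx": 0, "ty": 0, "tz": 0, "yaw": 0, "claw": 2}, {"tx": 0, "ty": 0, "tz": 0, "yaw": 0, "claw": 2}]}}

```text
time_s: 13.75
position: [0.5818, 0.2183, 0.0904]
tool_rot: [[0.897, 0.443, 0.001], [0.443, -0.897, 0.0], [0.001, 0.0, -1.0]]
ft_force: [-0.0, 0.3, -1.6]
grip_width: 0.025
gripper_force: 39.7
```

{"api": "servo_tool", "payload": {"steps": [{"tx": 0, "ty": 0, "tz": -0.05, "yaw": 0, "claw": 2}, {"tx": 0, "ty": 0, "tz": 0, "yaw": 0, "claw": 3}, {"tx": 0, "ty": 0, "tz": 0, "yaw": 0, "claw": 4}, {"tx": 0, "ty": 0, "tz": 0, "yaw": 0, "claw": 5}, {"tx": 0, "ty": 0, "tz": 0, "yaw": 0, "claw": 5}, {"tx": 0, "ty": 0, "tz": 0, "yaw": 0, "claw": 5}, {"tx": 0, "ty": 0, "tz": 3, "yaw": 0, "claw": 5}, {"tx": 0, "ty": 0, "tz": 3, "yaw": 0, "claw": 5}, {"tx": 0, "ty": 0, "tz": 3, "yaw": 0, "claw": 5}, {"tx": 0, "ty": 0, "tz": 3, "yaw": 0, "claw": 5}, {"tx": -4, "ty": 0.6, "tz": 0, "yaw": 0, "claw": 7}, {"tx": -4, "ty": 0.6, "tz": 0, "yaw": 0, "claw": 7}, {"tx": -4, "ty": 0.6, "tz": 0, "yaw": 0, "claw": 7}, {"tx": -3.5, "ty": 0.7, "tz": 0, "yaw": 0, "claw": 7}, {"tx": 0, "ty": 0, "tz": -3, "yaw": 0, "claw": 7}, {"tx": 0, "ty": 0, "tz": -3, "yaw": 0, "claw": 7}, {"tx": 0, "ty": 0, "tz": -1, "yaw": 0, "claw": 7}, {"tx": 0, "ty": 0, "tz": 0, "yaw": 0, "claw": 7}, {"tx": 0, "ty": 0, "tz": 0, "yaw": 0, "claw": 7}, {"tx": 0, "ty": 0, "tz": 0, "yaw": 0, "claw": 7}]}}

```text
time_s: 15.75
position: [0.4274, 0.2433, 0.1405]
tool_rot: [[0.897, 0.443, 0.002], [0.443, -0.897, 0.001], [0.002, 0.0, -1.0]]
ft_force: [0.2, -0.4, -0.8]
grip_width: 0.0701
gripper_force: 0.0
```

```bash
python3 - <<'E'
from h import *
print(env.observe()["position"])
im,d=env.get_image("top");hubs(env.camera_model("top"),d,.075,.112,(190,300,140,450))
im,d=env.get_image("side")
cv2.imwrite("pics/c3.png",im[:,:,::-1])
E
```

```text
[0.4273555  0.2433238  0.14047463]
hub [181.6 207.2] 143 [0.5798 0.292  0.0986] [0.026 0.027 0.024]
hub [217.5 208.6] 135 [0.5784 0.2152 0.0997] [0.024 0.026 0.028]
hub [266.5 271.8] 117 [0.4434 0.1064 0.0952] [0.024 0.024 0.014]
hub [368.2 279.4] 127 [ 0.4319 -0.1144  0.095 ] [0.024 0.025 0.022]
```

View pics/c3.png

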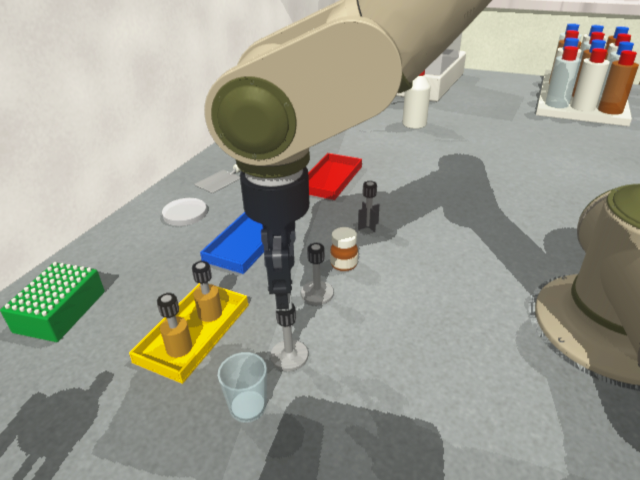

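Both bobs stand in the yellow tray at (175,335) and (207,295). The gripper is above the plate at (287,320). The camera reads about 3 mm low in y on this side, so I shift slightly and grasp.

{"api": "servo_tool", "payload": {"steps": [{"tx": 0.1, "ty": 0.2, "tz": -2, "yaw": 0, "claw": 7}, {"tx": 0, "ty": 0, "tz": -2, "yaw": 0, "claw": 7}, {"tx": 0, "ty": 0, "tz": -1.5, "yaw": 0, "claw": 7}, {"tx": 0, "ty": 0, "tz": 0, "yaw": 0, "claw": 7}, {"tx": 0, "ty": 0, "tz": 0, "yaw": 0, "claw": 4}, {"tx": 0, "ty": 0, "tz": 0, "yaw": 0, "claw": 3}, {"tx": 0, "ty": 0, "tz": 0, "yaw": 0, "claw": 2}, {"tx": 0, "ty": 0, "tz": 0, "yaw": 0, "claw": 2}, {"tx": 0, "ty": 0, "tz": 0, "yaw": 0, "claw": 2}, {"tx": 0, "ty": 0, "tz": 0, "yaw": 0, "claw": 2}, {"tx": 0, "ty": 0, "tz": 0, "yaw": 0, "claw": 2}, {"tx": 0, "ty": 0, "tz": 0, "yaw": 0, "claw": 2}]}}

```text
time_s: 17.05
position: [0.4282, 0.2452, 0.0852]
tool_rot: [[0.897, 0.443, 0.002], [0.443, -0.897, 0.0], [0.002, 0.001, -1.0]]
ft_force: [0.3, -1.3, 6.4]
grip_width: 0.0249
gripper_force: 39.3
```

{"api": "servo_tool", "payload": {"steps": [{"tx": 0, "ty": 0, "tz": 2, "yaw": 0, "claw": 2}, {"tx": 0, "ty": 0, "tz": 3, "yaw": 0, "claw": 2}, {"tx": 0, "ty": 0, "tz": 3, "yaw": 0, "claw": 2}, {"tx": 0, "ty": 0, "tz": 4, "yaw": 0, "claw": 2}, {"tx": 2.8, "ty": -2.6, "tz": 0, "yaw": 0, "claw": 2}, {"tx": 2.8, "ty": -2.6, "tz": 0, "yaw": 0, "claw": 2}, {"tx": 2.8, "ty": -2.6, "tz": 0, "yaw": 0, "claw": 2}, {"tx": 2.8, "ty": -2.6, "tz": 0, "yaw": 0, "claw": 2}, {"tx": 2.8, "ty": -2.6, "tz": 0, "yaw": 0, "claw": 2}, {"tx": 2.8, "ty": -2.6, "tz": 0, "yaw": 0, "claw": 2}, {"tx": 2.8, "ty": -2.6, "tz": 0, "yaw": 0, "claw": 2}, {"tx": 0.3, "ty": -0.1, "tz": 0, "yaw": 0, "claw": 2}, {"tx": 0, "ty": 0, "tz": 0, "yaw": 0, "claw": 2}, {"tx": 0, "ty": 0, "tz": 0, "yaw": 0, "claw": 2}, {"tx": 0, "ty": 0, "tz": 0, "yaw": 0, "claw": 2}, {"tx": 0, "ty": 0, "tz": 0, "yaw": 0, "claw": 2}]}}

```text
time_s: 18.65
position: [0.6261, 0.063, 0.2047]
tool_rot: [[0.896, 0.444, 0.0], [0.444, -0.896, 0.0], [0.0, -0.0, -1.0]]
ft_force: [0.1, 0.3, -1.3]
grip_width: 0.0246
gripper_force: 39.5
```

{"api": "servo_tool", "payload": {"steps": [{"tx": 0, "ty": 0, "tz": -3, "yaw": 0, "claw": 2}, {"tx": 0, "ty": 0, "tz": -3, "yaw": 0, "claw": 2}, {"tx": 0, "ty": 0, "tz": -1, "yaw": 0, "claw": 2}, {"tx": 0, "ty": 0, "tz": 0, "yaw": 0, "claw": 2}, {"tx": 0, "ty": 0, "tz": 0, "yaw": 0, "claw": 2}, {"tx": 0, "ty": 0, "tz": 0, "yaw": 0, "claw": 2}]}}

```text
time_s: 19.25
position: [0.6273, 0.0622, 0.136]
tool_rot: [[0.897, 0.443, 0.003], [0.443, -0.897, -0.0], [0.003, 0.002, -1.0]]
ft_force: [-0.6, -0.6, -0.6]
grip_width: 0.0247
gripper_force: 39.6
```

```bash
python3 - <<'E'
from h import *
im,d=env.get_image("side")
cv2.imwrite("pics/c4.png",cv2.resize(im[160:300,180:320,::-1],(560,560)))
E
```

```text
(no output)
```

View pics/c4.png

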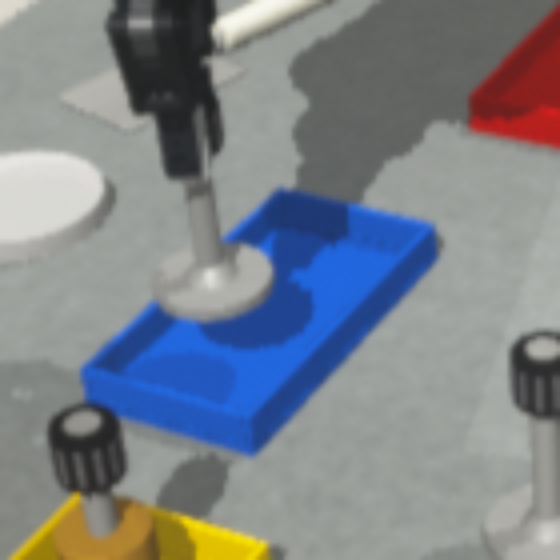

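The plate hangs level above the near part of the blue tray, with its disc at (213,280) in the crop. Lowering.

{"api": "servo_tool", "payload": {"steps": [{"tx": 0, "ty": 0, "tz": -2, "yaw": 0, "claw": 2}, {"tx": 0, "ty": 0, "tz": -1.5, "yaw": 0, "claw": 2}, {"tx": 0, "ty": 0, "tz": -0.6, "yaw": 0, "claw": 2}, {"tx": 0, "ty": 0, "tz": -0.3, "yaw": 0, "claw": 2}, {"tx": 0, "ty": 0, "tz": -0.1, "yaw": 0, "claw": 2}, {"tx": 0, "ty": 0, "tz": 0, "yaw": 0, "claw": 2}, {"tx": 0, "ty": 0, "tz": 0, "yaw": 0, "claw": 2}, {"tx": 0, "ty": 0, "tz": 0, "yaw": 0, "claw": 2}]}}

```text
time_s: 20.1
position: [0.6268, 0.0622, 0.0898]
tool_rot: [[0.897, 0.443, 0.001], [0.443, -0.897, -0.0], [0.001, 0.0, -1.0]]
ft_force: [-0.3, 0.0, -1.9]
grip_width: 0.0248
gripper_force: 39.6
```

{"api": "servo_tool", "payload": {"steps": [{"tx": 0, "ty": 0, "tz": -0.05, "yaw": 0, "claw": 2}, {"tx": 0, "ty": 0, "tz": 0, "yaw": 0, "claw": 3}, {"tx": 0, "ty": 0, "tz": 0, "yaw": 0, "claw": 4}, {"tx": 0, "ty": 0, "tz": 0, "yaw": 0, "claw": 5}, {"tx": 0, "ty": 0, "tz": 0, "yaw": 0, "claw": 5}, {"tx": 0, "ty": 0, "tz": 0, "yaw": 0, "claw": 5}, {"tx": 0, "ty": 0, "tz": 3, "yaw": 0, "claw": 5}, {"tx": 0, "ty": 0, "tz": 3, "yaw": 0, "claw": 5}, {"tx": 0, "ty": 0, "tz": 3, "yaw": 0, "claw": 5}, {"tx": 0, "ty": 0, "tz": 3, "yaw": 0, "claw": 5}, {"tx": -4.5, "ty": 1.2, "tz": 0, "yaw": 0, "claw": 7}, {"tx": -4.5, "ty": 1.2, "tz": 0, "yaw": 0, "claw": 7}, {"tx": -4.5, "ty": 1.2, "tz": 0, "yaw": 0, "claw": 7}, {"tx": -4.7, "ty": 1.0, "tz": 0, "yaw": 0, "claw": 7}, {"tx": 0, "ty": 0, "tz": -3, "yaw": 0, "claw": 7}, {"tx": 0, "ty": 0, "tz": -3, "yaw": 0, "claw": 7}, {"tx": 0, "ty": 0, "tz": -1, "yaw": 0, "claw": 7}, {"tx": 0, "ty": 0, "tz": 0, "yaw": 0, "claw": 7}, {"tx": 0, "ty": 0, "tz": 0, "yaw": 0, "claw": 7}, {"tx": 0, "ty": 0, "tz": 0, "yaw": 0, "claw": 7}]}}

```text
time_s: 22.1
position: [0.4454, 0.1081, 0.1398]
tool_rot: [[0.897, 0.443, 0.002], [0.443, -0.897, -0.0], [0.002, 0.001, -1.0]]
ft_force: [0.7, 0.4, -0.1]
grip_width: 0.0697
gripper_force: 0.0
```

```bash
python3 - <<'E'
from h import *
im,d=env.get_image("top");hubs(env.camera_model("top"),d,.075,.112,(170,300,140,450))
E
```

```text
hub [288.9 189.4] 128 [0.6239 0.0611 0.0992] [0.026 0.026 0.022]
hub [181.5 207.2] 144 [0.5799 0.292  0.0995] [0.026 0.026 0.025]
hub [217.5 208.6] 135 [0.5781 0.215  0.0993] [0.025 0.026 0.027]
hub [368.2 279.4] 126 [ 0.4319 -0.1143  0.0958] [0.024 0.025 0.023]
```

Plate 1 is placed well. Grasping plate 2.

{"api": "servo_tool", "payload": {"steps": [{"tx": 0, "ty": 0, "tz": -2, "yaw": 0, "claw": 7}, {"tx": 0, "ty": 0, "tz": -2, "yaw": 0, "claw": 7}, {"tx": 0, "ty": 0, "tz": -1.5, "yaw": 0, "claw": 7}, {"tx": 0, "ty": 0, "tz": 0, "yaw": 0, "claw": 7}, {"tx": 0, "ty": 0, "tz": 0, "yaw": 0, "claw": 4}, {"tx": 0, "ty": 0, "tz": 0, "yaw": 0, "claw": 3}, {"tx": 0, "ty": 0, "tz": 0, "yaw": 0, "claw": 2}, {"tx": 0, "ty": 0, "tz": 0, "yaw": 0, "claw": 2}, {"tx": 0, "ty": 0, "tz": 0, "yaw": 0, "claw": 2}, {"tx": 0, "ty": 0, "tz": 0, "yaw": 0, "claw": 2}, {"tx": 0, "ty": 0, "tz": 0, "yaw": 0, "claw": 2}, {"tx": 0, "ty": 0, "tz": 0, "yaw": 0, "claw": 2}]}}

```text
time_s: 23.35
position: [0.4452, 0.1081, 0.0846]
tool_rot: [[0.897, 0.443, 0.002], [0.443, -0.897, -0.0], [0.002, 0.001, -1.0]]
ft_force: [0.2, -1.5, 6.3]
grip_width: 0.0249
gripper_force: 39.2
```

{"api": "servo_tool", "payload": {"steps": [{"tx": 0, "ty": 0, "tz": 2, "yaw": 0, "claw": 2}, {"tx": 0, "ty": 0, "tz": 3, "yaw": 0, "claw": 2}, {"tx": 0, "ty": 0, "tz": 3, "yaw": 0, "claw": 2}, {"tx": 0, "ty": 0, "tz": 4, "yaw": 0, "claw": 2}, {"tx": 3, "ty": -2.1, "tz": 0, "yaw": 0, "claw": 2}, {"tx": 3, "ty": -2.1, "tz": 0, "yaw": 0, "claw": 2}, {"tx": 3, "ty": -2.1, "tz": 0, "yaw": 0, "claw": 2}, {"tx": 3, "ty": -2.1, "tz": 0, "yaw": 0, "claw": 2}, {"tx": 3, "ty": -2.1, "tz": 0, "yaw": 0, "claw": 2}, {"tx": 3, "ty": -2.1, "tz": 0, "yaw": 0, "claw": 2}, {"tx": 0.1, "ty": -0.2, "tz": 0, "yaw": 0, "claw": 2}, {"tx": 0, "ty": 0, "tz": 0, "yaw": 0, "claw": 2}, {"tx": 0, "ty": 0, "tz": 0, "yaw": 0, "claw": 2}, {"tx": 0, "ty": 0, "tz": -3, "yaw": 0, "claw": 2}, {"tx": 0, "ty": 0, "tz": -3, "yaw": 0, "claw": 2}, {"tx": 0, "ty": 0, "tz": -1, "yaw": 0, "claw": 2}, {"tx": 0, "ty": 0, "tz": 0, "yaw": 0, "claw": 2}, {"tx": 0, "ty": 0, "tz": 0, "yaw": 0, "claw": 2}, {"tx": 0, "ty": 0, "tz": 0, "yaw": 0, "claw": 2}]}}

```text
time_s: 25.25
position: [0.6262, -0.0198, 0.1355]
tool_rot: [[0.896, 0.443, 0.003], [0.443, -0.896, -0.001], [0.002, 0.002, -1.0]]
ft_force: [-0.5, 0.4, -1.3]
grip_width: 0.0251
gripper_force: 39.7
```

{"api": "servo_tool", "payload": {"steps": [{"tx": 0, "ty": 0, "tz": -2, "yaw": 0, "claw": 2}, {"tx": 0, "ty": 0, "tz": -1.5, "yaw": 0, "claw": 2}, {"tx": 0, "ty": 0, "tz": -0.6, "yaw": 0, "claw": 2}, {"tx": 0, "ty": 0, "tz": -0.3, "yaw": 0, "claw": 2}, {"tx": 0, "ty": 0, "tz": -0.1, "yaw": 0, "claw": 2}, {"tx": 0, "ty": 0, "tz": 0, "yaw": 0, "claw": 2}, {"tx": 0, "ty": 0, "tz": 0, "yaw": 0, "claw": 2}, {"tx": 0, "ty": 0, "tz": 0, "yaw": 0, "claw": 2}]}}

```text
time_s: 26.05
position: [0.6258, -0.0198, 0.0893]
tool_rot: [[0.897, 0.443, 0.001], [0.443, -0.897, -0.0], [0.001, 0.0, -1.0]]
ft_force: [-0.1, 0.6, -0.3]
grip_width: 0.0249
gripper_force: 39.7
```

{"api": "servo_tool", "payload": {"steps": [{"tx": 0, "ty": 0, "tz": -0.05, "yaw": 0, "claw": 2}, {"tx": 0, "ty": 0, "tz": 0, "yaw": 0, "claw": 3}, {"tx": 0, "ty": 0, "tz": 0, "yaw": 0, "claw": 4}, {"tx": 0, "ty": 0, "tz": 0, "yaw": 0, "claw": 5}, {"tx": 0, "ty": 0, "tz": 0, "yaw": 0, "claw": 5}, {"tx": 0, "ty": 0, "tz": 0, "yaw": 0, "claw": 5}, {"tx": 0, "ty": 0, "tz": 3, "yaw": 0, "claw": 5}, {"tx": 0, "ty": 0, "tz": 3, "yaw": 0, "claw": 5}, {"tx": 0, "ty": 0, "tz": 3, "yaw": 0, "claw": 5}, {"tx": 0, "ty": 0, "tz": 3, "yaw": 0, "claw": 5}, {"tx": -4, "ty": -2, "tz": 0, "yaw": 0, "claw": 7}, {"tx": -4, "ty": -2, "tz": 0, "yaw": 0, "claw": 7}, {"tx": -4, "ty": -2, "tz": 0, "yaw": 0, "claw": 7}, {"tx": -4, "ty": -2, "tz": 0, "yaw": 0, "claw": 7}, {"tx": -3.4, "ty": -1.4, "tz": 0, "yaw": 0, "claw": 7}, {"tx": 0, "ty": 0, "tz": -3, "yaw": 0, "claw": 7}, {"tx": 0, "ty": 0, "tz": -3, "yaw": 0, "claw": 7}, {"tx": 0, "ty": 0, "tz": -1, "yaw": 0, "claw": 7}, {"tx": 0, "ty": 0, "tz": 0, "yaw": 0, "claw": 7}, {"tx": 0, "ty": 0, "tz": 0, "yaw": 0, "claw": 7}]}}

```text
time_s: 28.05
position: [0.4323, -0.114, 0.1392]
tool_rot: [[0.896, 0.443, 0.001], [0.443, -0.896, -0.001], [0.001, 0.001, -1.0]]
ft_force: [-0.3, -1.0, 0.4]
grip_width: 0.0699
gripper_force: 0.0
```

```bash
python3 - <<'E'
from h import *
im,d=env.get_image("top");hubs(env.camera_model("top"),d,.075,.112,(170,300,140,450))
print(env.observe()["position"])
E
```

```text
hub [288.9 189.4] 128 [0.6241 0.061  0.0994] [0.027 0.026 0.025]
hub [326.5 190.8] 129 [ 0.6221 -0.0215  0.0991] [0.024 0.025 0.025]
hub [181.5 207.2] 144 [0.58   0.292  0.0992] [0.027 0.027 0.026]
hub [217.5 208.6] 134 [0.5781 0.2148 0.0987] [0.024 0.026 0.026]
[ 0.43234366 -0.11401101  0.13939106]
```

{"api": "servo_tool", "payload": {"steps": [{"tx": 0, "ty": 0, "tz": -2, "yaw": 0, "claw": 7}, {"tx": 0, "ty": 0, "tz": -2, "yaw": 0, "claw": 7}, {"tx": 0, "ty": 0, "tz": -1.4, "yaw": 0, "claw": 7}, {"tx": 0, "ty": 0, "tz": 0, "yaw": 0, "claw": 7}, {"tx": 0, "ty": 0, "tz": 0, "yaw": 0, "claw": 4}, {"tx": 0, "ty": 0, "tz": 0, "yaw": 0, "claw": 3}, {"tx": 0, "ty": 0, "tz": 0, "yaw": 0, "claw": 2}, {"tx": 0, "ty": 0, "tz": 0, "yaw": 0, "claw": 2}, {"tx": 0, "ty": 0, "tz": 0, "yaw": 0, "claw": 2}, {"tx": 0, "ty": 0, "tz": 0, "yaw": 0, "claw": 2}, {"tx": 0, "ty": 0, "tz": 0, "yaw": 0, "claw": 2}, {"tx": 0, "ty": 0, "tz": 0, "yaw": 0, "claw": 2}]}}

```text
time_s: 29.3
position: [0.4321, -0.1141, 0.0851]
tool_rot: [[0.897, 0.443, 0.002], [0.443, -0.897, -0.001], [0.001, 0.002, -1.0]]
ft_force: [-0.4, -0.8, 7.5]
grip_width: 0.0247
gripper_force: 39.1
```

{"api": "servo_tool", "payload": {"steps": [{"tx": 0, "ty": 0, "tz": 2, "yaw": 0, "claw": 2}, {"tx": 0, "ty": 0, "tz": 3, "yaw": 0, "claw": 2}, {"tx": 0, "ty": 0, "tz": 3, "yaw": 0, "claw": 2}, {"tx": 0, "ty": 0, "tz": 4, "yaw": 0, "claw": 2}, {"tx": 2.8, "ty": -3.1, "tz": 0, "yaw": 0, "claw": 2}, {"tx": 2.8, "ty": -3.1, "tz": 0, "yaw": 0, "claw": 2}, {"tx": 2.8, "ty": -3.1, "tz": 0, "yaw": 0, "claw": 2}, {"tx": 2.8, "ty": -3.1, "tz": 0, "yaw": 0, "claw": 2}, {"tx": 2.8, "ty": -3.1, "tz": 0, "yaw": 0, "claw": 2}, {"tx": 0.4, "ty": -0.1, "tz": 0, "yaw": 0, "claw": 2}, {"tx": 0, "ty": 0, "tz": 0, "yaw": 0, "claw": 2}, {"tx": 0, "ty": 0, "tz": 0, "yaw": 0, "claw": 2}, {"tx": 0, "ty": 0, "tz": -3, "yaw": 0, "claw": 2}, {"tx": 0, "ty": 0, "tz": -3, "yaw": 0, "claw": 2}, {"tx": 0, "ty": 0, "tz": -1, "yaw": 0, "claw": 2}, {"tx": 0, "ty": 0, "tz": 0, "yaw": 0, "claw": 2}, {"tx": 0, "ty": 0, "tz": 0, "yaw": 0, "claw": 2}, {"tx": 0, "ty": 0, "tz": 0, "yaw": 0, "claw": 2}]}}

```text
time_s: 31.1
position: [0.5761, -0.27, 0.1361]
tool_rot: [[0.896, 0.443, 0.002], [0.443, -0.896, -0.002], [0.001, 0.003, -1.0]]
ft_force: [0.0, -0.4, -0.4]
grip_width: 0.0252
gripper_force: 39.7
```

{"api": "servo_tool", "payload": {"steps": [{"tx": 0, "ty": 0, "tz": -2, "yaw": 0, "claw": 2}, {"tx": 0, "ty": 0, "tz": -1.5, "yaw": 0, "claw": 2}, {"tx": 0, "ty": 0, "tz": -0.6, "yaw": 0, "claw": 2}, {"tx": 0, "ty": 0, "tz": -0.3, "yaw": 0, "claw": 2}, {"tx": 0, "ty": 0, "tz": -0.1, "yaw": 0, "claw": 2}, {"tx": 0, "ty": 0, "tz": 0, "yaw": 0, "claw": 2}, {"tx": 0, "ty": 0, "tz": 0, "yaw": 0, "claw": 2}, {"tx": 0, "ty": 0, "tz": 0, "yaw": 0, "claw": 2}]}}

```text
time_s: 31.9
position: [0.5758, -0.2699, 0.0898]
tool_rot: [[0.897, 0.443, 0.001], [0.443, -0.897, -0.0], [0.0, 0.001, -1.0]]
ft_force: [0.2, 0.1, -0.6]
grip_width: 0.0253
gripper_force: 39.7
```

{"api": "servo_tool", "payload": {"steps": [{"tx": 0, "ty": 0, "tz": -0.05, "yaw": 0, "claw": 2}, {"tx": 0, "ty": 0, "tz": 0, "yaw": 0, "claw": 3}, {"tx": 0, "ty": 0, "tz": 0, "yaw": 0, "claw": 4}, {"tx": 0, "ty": 0, "tz": 0, "yaw": 0, "claw": 5}, {"tx": 0, "ty": 0, "tz": 0, "yaw": 0, "claw": 5}, {"tx": 0, "ty": 0, "tz": 0, "yaw": 0, "claw": 5}, {"tx": 0, "ty": 0, "tz": 3, "yaw": 0, "claw": 5}, {"tx": 0, "ty": 0, "tz": 3, "yaw": 0, "claw": 5}, {"tx": 0, "ty": 0, "tz": 3, "yaw": 0, "claw": 5}, {"tx": 0, "ty": 0, "tz": 3, "yaw": 0, "claw": 5}, {"tx": -4, "ty": -2, "tz": 1, "yaw": 0, "claw": 5}, {"tx": -4, "ty": -2, "tz": 1, "yaw": 0, "claw": 5}, {"tx": -4, "ty": -2, "tz": 0, "yaw": 0, "claw": 5}, {"tx": -4, "ty": -2, "tz": 0, "yaw": 0, "claw": 5}, {"tx": -4, "ty": -2, "tz": 0, "yaw": 0, "claw": 5}, {"tx": 0, "ty": 0, "tz": 0, "yaw": 0, "claw": 5}, {"tx": 0, "ty": 0, "tz": 0, "yaw": 0, "claw": 5}, {"tx": 0, "ty": 0, "tz": 0, "yaw": 0, "claw": 5}]}}

```text
time_s: 33.7
position: [0.3763, -0.3695, 0.2289]
tool_rot: [[0.896, 0.443, 0.0], [0.443, -0.896, -0.0], [0.0, 0.0, -1.0]]
ft_force: [-0.1, -0.1, 0.8]
grip_width: 0.0501
gripper_force: 0.0
```

```bash
python3 - <<'E'
from h import *
im,d=env.get_image("top");m=env.camera_model("top");hubs(m,d,.075,.112,(170,300,140,500));hubs(m,d,.05,.074,(240,300,140,330))
im,d=env.get_image("side")
cv2.imwrite("pics/c5.png",im[:,:,::-1])
E
```

```text
hub [288.9 189.4] 126 [0.6237 0.061  0.0991] [0.027 0.026 0.028]
hub [326.5 190.9] 128 [ 0.622  -0.021   0.0992] [0.024 0.025 0.025]
hub [181.6 207.2] 142 [0.5798 0.2922 0.099 ] [0.026 0.026 0.027]
hub [217.5 208.6] 133 [0.5787 0.215  0.099 ] [0.025 0.026 0.028]
hub [439.5 215.5] 137 [ 0.5741 -0.2686  0.0988] [0.025 0.026 0.029]
hub [159.4 272. ] 235 [0.4398 0.3517 0.0663] [0.057 0.06  0.024]
hub [308.9 277.9] 289 [0.432  0.0138 0.0647] [0.04  0.04  0.012]
```

View pics/c5.png

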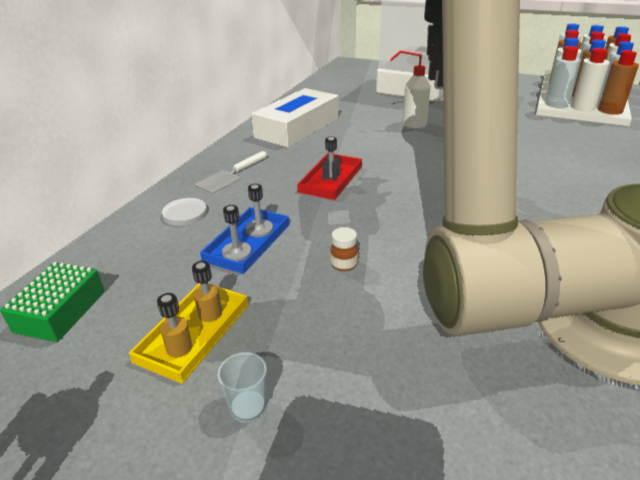

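All five heads stand upright in their trays: bobs at (175,335) and (207,295), plates at (236,240) and (259,220), vane at (331,165). The beaker and jar haven't moved. Handing in.

```bash
python3 -c "
from rig import env
print(env.close_job())"
```

```text
the job is handed in; nothing more can be done
None
```

The job is handed in: both plates are in the blue tray, both bobs in the yellow and the vane in the red, all upright by the last images, with the beaker and jar unmoved; the hand-in returned no verdict.

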